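Open the medicine box with its tube key

ROBOT

A 6-joint arm with a two-finger parallel gripper is mounted at the origin on a cart in front of the work surface, level with it; the furniture and walls round the work are solid. World frame = base frame: x ahead of the robot, y to its left, z up, the work surface at z = 0. Lengths are in m, angles in rad, forces in N, time in s.
With the tool pointing down it reaches from about 0.325 to 0.9 m from the base axis. Payload 3.5 kg.
Tool frame: the origin (TCP) lies midway between the tips of the shut fingers; the grasp point (between the pads) lies 19 mm behind it (r.grip_point_offset is the z of the grasp point in the tool frame, in m); z points along the fingers, y is the line along which they close (so a half turn about z gives the same grasp; the last joint's range is limited). The gripper opens to 85 mm and grips with 20 to 120 N. Pads are 22 mm wide; open, the fingers measure 114 mm over their backs; the gripper's body (76 mm by 85 mm) begins 54 mm behind the grasp point. The pads swing forward as they close: fully open they stand 13 mm farther back than shut.
Start: joints at [1.022, 0.276, -0.026, 1.268, 0, 1.467], TCP at [0.269, 0.564, 0.231] pointing down, gripper open.
Joint ranges: [-3.12, 3.12], [-0.85, 1.88], [-1.08, 1.24], [-1.95, 2.15], [-1.57, 1.53], [-3.14, 3.14]. Speed limits (rad/s): [2.57, 2.57, 3.14, 3.14, 3.14, 3.14].

INTERFACE

Orientations are given as a unit quaternion [x, y, z, w].
In Python, from workcell import monitor, viewer, job, r gives the robot as it stands.
- The arm moves only by the shell command python3 -m crank 'ROWS'. ROWS is JSON, a list of rows, each a list of 7 numbers: the shift along the tool's x, y, z scaled (see below), then the turn, a rotation vector about the tool's x, y, z scaled (see below), then the opening, from -1 (shut) to 1 (fully open), so that 0 is half open. A call has 1 to 12 rows; each row is the pose to reach, as a shift and turn from the pose commanded when the call began, along the tool's axes at that moment; what a row does not reach only later rows make up. The controller multiplies each number of a shift by 0.25 m and each number of a turn by 0.5 rad. A row lasts 1/12 s, in which the tool goes at most 41.7 mm and 7.16 degrees, less where a joint would pass 70% of its speed; a pose out of reach is approached as far as the arm can. A call with a number of a shift or a turn outside -1 to 1 is refused whole. A call with a gripper value outside its range is refused whole. The fingers move at their own pace and stop on an object; the grip force is fixed at half the most. Time passes only in rows, so rows that repeat a pose let the fingers close. It gives the time, the measured TCP pose, the force, the opening and the grip force at its end, in the units of the state.
- monitor.get_state(): the state, without advancing time (a new reading comes with each control period).
- viewer.get_image(name): name is "scene" or "top"; returns a dict with "img" (420x560x3 uint8, blue, green, red), "camera_matrix" (3x3 intrinsics, pixels), "position" and "attitude" of the camera in the world. Camera axes: x right, y down, z forward; pixel columns grow to the right and rows downward; lengths in m; the calibration is good to about 2 mm. A picture is of the moment at which its call begins. There is no depth.
- job.finish_job(): hands the job in; it is judged then, once.
The state is a dict: "time_s": time; "joint_pos": joint angles; "joint_vel": joint speeds; "tau": joint torques, N m; "tcp_pos": TCP position; "ee_rot": TCP orientation; "wrist_force": force on the tool from outside, world axes, zero at the start; "moment": the same for the moment, N m; "grip_width": opening from 0.0 (shut) to 1.0 (fully open); "finger_force": force on a finger pad.
Only numpy, scipy, OpenCV 4.12 (cv2) and the standard library are available. Lean on these libraries where they do the work, as an engineer would, in place of code of your own. Each camera call takes 0.05 s, during which the arm holds its last target. There are 200 camera calls.

TASK

Open the locked medicine box: take its tube key (the one with the flat black head) off the wooden key stand, push it fully home over the post of the lock in the lid, working it past the sticky pins, and turn it a quarter turn clockwise. The lock springs back and the lid falls shut as soon as the key is let go, so keep the key held turned and use it as the handle: raise the lid's front edge about 5 cm and finish while still holding it there, gripping only the key. Leave the other key, the glass and the mug alone.

Things in the scene. Friction and masses are not known exactly. Their poses are not given: they have to be found in the camera images.
- medicine_box: white steel medicine box, 166 mm deep (x), 206 mm wide (y), fixed to the worktop. Origin: centre of its underside. Its x axis points to the hinge at the back, away from the lock, y to the left, z up. The lid's hinge line runs along y at x = +80, z = 76 mm in this frame. With the lid shut its flat top lies 80 mm above the worktop and the lock's face 85 mm.
- lock_face (a point): centre of the face of the lock, a round steel collar (35 mm across, 5 mm thick) in the lid near its front edge; 115 mm in front of the hinge line, 9 mm above it. Moves and tilts with the lid, axes as the box's when shut (x to the hinge, z out of the lock; they do not turn with the key). In the collar is a 16.6 mm hole with a notch, and in its middle a post that the key's tube slides over.
- lock_notch (a point): outer end of the collar's notch, 13.5 mm from the lock's axis towards the hinge (+x), level with the face. The notch is 8.6 mm wide; the key's nib must go down through it. Only with the nib below the 5 mm collar can the key turn; once turned, the collar keeps it from coming out, so the lid can be lifted by it.
- lock_post (a point): tip of the post in the middle of the lock: 8 mm across, tapered tip 3 mm proud of the face. Round it, from 3 mm below the face, are sprung, sticky pins: pushing takes a force growing to about 9 N, and with the open end 5 to 6 mm down the nib tends to catch until the key, pressed lightly, is rocked some 5 to 9 degrees clockwise. Fully home is about 12 mm below the face.
- lock (a joint): turn of the lock, rad: 0 locked, grows as the key turns clockwise seen from above, end stop at 1.45. The key has about 0.2 rad of play before it takes the lock along. The latch frees the lid at about 0.9. A spring (0.015 Nm at 0, 0.06 Nm at the stop) turns it back to 0 when the key is let go.
- lid (a joint): opening of the lid, rad: 0 shut, grows as the front edge rises about the hinge at the back; 0.30 raises the front edge (162 mm from the hinge) about 5 cm. The lid weighs about 0.4 kg with its lock and falls shut by itself; it cannot rise while the lock is not turned.
- key_stand: wooden slab 130 (x) by 52 (y) by 14 mm high, fixed to the worktop, with two upright dowels (8 mm across, 24 mm high) at x = -33 and +33 mm from its middle; a key is slipped over each dowel, open end down. Origin: centre of its underside.
- key: the box's tube key, open end down on one of the dowels, 63 mm tall, 45 g. Origin: centre of its open lower end; z points up along the tube. Steel tube 14 mm outside, 10 mm inside, 27 mm long below the neck; at its lower end a nib, 5 mm wide and 4 mm high, sticks out along the key's +x to 11.5 mm from the axis.
- key_head (a point): centre of the key's flat black plastic head, 48.5 mm above the open end; axes as the key's. The head is 32 mm wide (x, in line with the nib), 10 mm thick (y), 29 mm tall (z): grip it across its thickness. Below it a round black neck, 20 mm across.
- radiator_key: the other key on the stand, not for this box: all steel, no nib, with two round butterfly wings 7 mm thick, 45 mm wide over both, 60 mm tall. Origin: centre of its open lower end. Leave it alone.
- glass: small drinking glass, 62 mm across, 86 mm tall, behind the box. Origin: centre of its underside. Leave it alone.
- mug_b: pink and white mug, 105 mm tall, behind the box. Origin: centre of its underside. Leave it alone.
Not all that is in view belongs to the job. Leave any green or yellow look-alike of the key alone.

How it is judged:
By the outcome, as a careful person would: the job done as asked, in the order asked, and still so for the second after the job is handed in, while the arm keeps its last pose, push and grip.
It also fails if it takes over 58 s, if anything falls off the work surface, if the arm or the gripper's body presses on something with over 40 N, if the wrist force passes 120 N, or if a joint passes its speed limit or range.

## Working session

There is one attempt and no reset: what is moved stays moved. The work goes in short steps, Python scripts to look and compute and a shell command to move; the robot and the scene stay as the last step left them, time stands still between calls to the robot, and variables do not carry over. Pictures are saved under pics/ and viewed, at most 10 in all, crops included, and the job is handed in when it is done.

```bash
ls; mkdir -p pics; cat > h.py <<'E'
import numpy as np, cv2
from scipy.spatial.transform import Rotation as R
def load(n):
    d=np.load(f'pics/{n}.npz'); return d
def snap(viewer,cam,n):
    d=viewer.get_image(cam); cv2.imwrite(f'pics/{n}.png',d['img'])
    np.savez(f'pics/{n}.npz',K=d['camera_matrix'],p=d['position'],a=d['attitude'],img=d['img']); return d
def rot(a):
    a=np.array(a); return a if a.shape==(3,3) else R.from_quat(a).as_matrix()
def ray(n,u,v):
    d=load(n); w=rot(d['a'])@np.linalg.solve(d['K'],[u,v,1]); return d['p'],w/np.linalg.norm(w)
def tri(n1,uv1,n2,uv2):
    p,a=ray(n1,*uv1); q,b=ray(n2,*uv2)
    s=np.linalg.lstsq(np.c_[a,-b],q-p,rcond=None)[0]
    x,y=p+a*s[0],q+b*s[1]; return (x+y)/2,np.linalg.norm(x-y)
def atz(n,uv,z):
    p,w=ray(n,*uv); return p+w*(z-p[2])/w[2]
def proj(n,X):
    d=load(n); c=rot(d['a']).T@(np.array(X)-d['p']); c=d['K']@c; return c[:2]/c[2]
def crop(n,u0,v0,u1,v1,s,o):
    cv2.imwrite(f'pics/{o}.png',cv2.resize(load(n)['img'][v0:v1,u0:u1],None,fx=s,fy=s,interpolation=cv2.INTER_CUBIC))
E
python3 - <<'E'
from workcell import monitor, viewer, job, r
from h import *
for c in('scene','top'):
    d=snap(viewer,c,c+'0'); print(c,d['camera_matrix'],d['position'],d['attitude'])
cv2.imwrite('pics/both.png',np.hstack([load('scene0')['img'],load('top0')['img']])[:, :])
print(monitor.get_state(), r.grip_point_offset)
E
```

```text
pics
scene [[534.92224971   0.         290.03024371]
 [  0.         534.92224971 201.22119573]
 [  0.           0.           1.        ]] [-0.02115143  0.13395782  0.68819243] [-0.48818555  0.77343529 -0.34766656  0.20639934]
top [[417.56563231   0.         276.64622892]
 [  0.         417.56563231 206.18704548]
 [  0.           0.           1.        ]] [ 0.47288961 -0.1356005   0.93853596] [-0.70270229  0.70967423 -0.03846428  0.0330526 ]
{'time_s': 0.1, 'joint_pos': array([ 1.02161868e+00,  2.77040046e-01, -2.77211579e-02,  1.26801349e+00,
        2.45296938e-06,  1.46738078e+00]), 'joint_vel': array([-0.00183163, -0.00150562,  0.00328948,  0.0005422 ,  0.00106671,
        0.00027077]), 'tau': array([-8.94535970e-04, -4.46710253e+01,  2.96127963e+01,  8.45075265e-03,
       -9.07690196e-05, -1.28192275e-05]), 'tcp_pos': array([0.26911671, 0.56331955, 0.23029265]), 'ee_rot': array([ 2.21040215e-01,  9.75264192e-01, -9.36596662e-04, -3.18231799e-04]), 'wrist_force': array([ 0.43967373,  0.48493523, -0.66915396]), 'moment': array([-0.01627836,  0.02608146,  0.01257015]), 'finger_force': 0.0, 'grip_width': 0.9937397277358377} -0.0187
```

View pics/scene0.png

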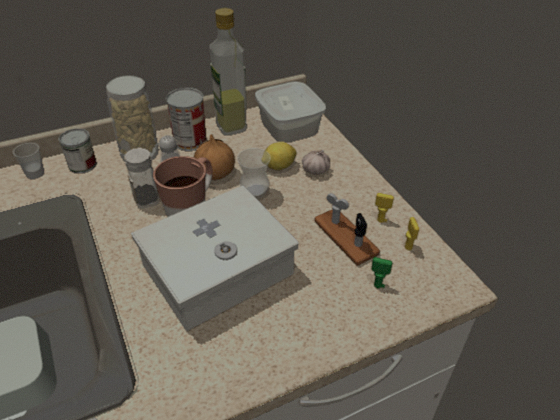

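View pics/top0.png

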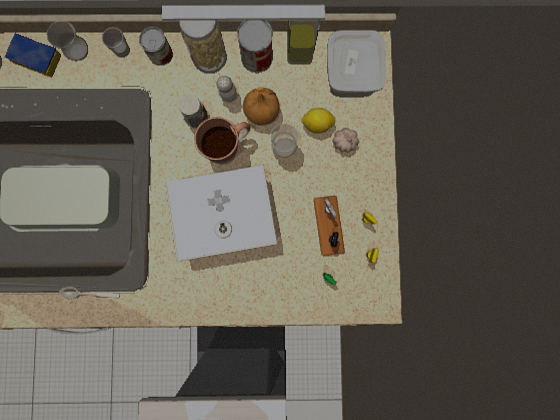

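The box lid is at top (222,213), with its lock at (223,229). The stand is at (329,225), the black-headed key on it at (334,240), and the radiator key at (330,210). I'll enlarge these.

```bash
python3 - <<'E'
from h import *
f=lambda n,u0,v0,u1,v1,s:cv2.resize(load(n)['img'][v0:v1,u0:u1],None,fx=s,fy=s,interpolation=cv2.INTER_CUBIC)
# 4 tiles 400x300
t=[f('scene0',310,185,390,265,5),f('top0',300,185,380,265,5)]
b=[f('scene0',200,225,250,275,4),f('top0',198,204,248,254,4)]
b2=f('top0',160,160,285,265,2)
im=np.zeros((600,800,3),np.uint8)
im[:400,:400]=t[0];im[:400,400:]=t[1];im[400:,:200]=b[0];im[400:,200:400]=b[1];im[400:600,400:650]=b2[:200]
cv2.imwrite('pics/c1.png',cv2.convertScaleAbs(im,alpha=1.5))
E
```

```text
(no output)
```

View pics/c1.png

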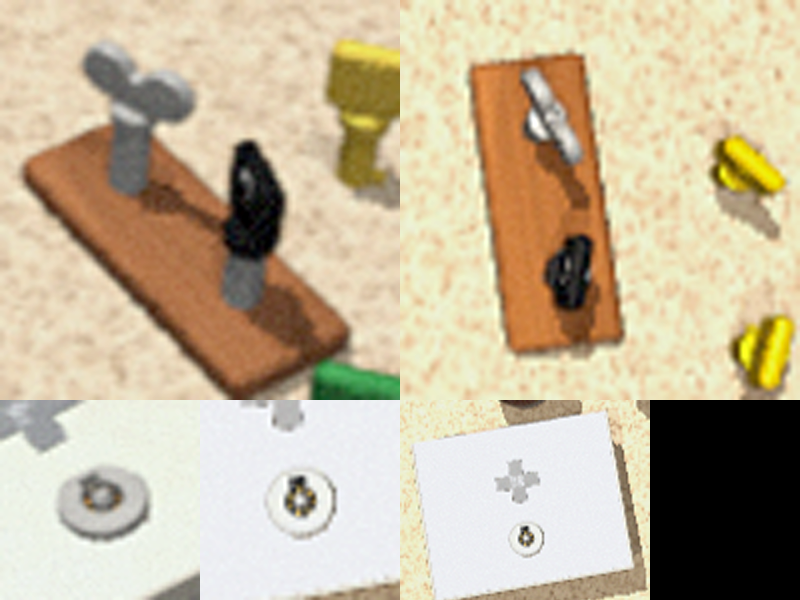

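```bash
python3 - <<'E'
from h import *
P=lambda *a:print(np.round(np.array(a[0]),4),*a[1:])
x,e=tri('scene0',(361.2,224),'top0',(334.9,239.2));P(x,'head',e)
x,e=tri('scene0',(225.75,249.25),'top0',(223,229.75));P(x,'lock',e)
for uv in((314.4,198),(336.4,196),(344.4,253),(322,255.4)):P(atz('top0',uv,.014),'stand')
for uv in((167,182.5),(266,168),(275,244),(178,258)):P(atz('top0',uv,.08),'box')
a=atz('top0',(300+182/5,185+237/5),.06);b=atz('top0',(300+171/5,185+308/5),.06);P((a+b)/2,'head ends mid',np.degrees(np.arctan2(*(a-b)[[1,0]])),np.linalg.norm(a-b))
f=lambda n,u0,v0,u1,v1,s:cv2.resize(load(n)['img'][v0:v1,u0:u1],None,fx=s,fy=s,interpolation=cv2.INTER_CUBIC)
im=np.hstack([f('scene0',340,205,380,255,10),f('top0',315,220,355,270,10)])
cv2.imwrite('pics/c2.png',cv2.convertScaleAbs(im,alpha=2.2))
from workcell import monitor;s=monitor.get_state();print(R.from_quat(s['ee_rot']).as_matrix().round(3))
E
```

```text
[ 0.4917 -0.2635  0.0611] head 0.001837296280829261
[ 0.5126 -0.0319  0.0846] lock 0.0015101675512083446
[ 0.5843 -0.2276  0.014 ] stand
[ 0.5883 -0.2769  0.014 ] stand
[ 0.4616 -0.2914  0.014 ] stand
[ 0.4569 -0.2419  0.014 ] stand
[0.6116 0.0843 0.08  ] box
[ 0.6403 -0.1212  0.08  ] box
[ 0.4822 -0.1385  0.08  ] box
[0.4558 0.0595 0.08  ] box
[ 0.4906 -0.2652  0.06  ] head ends mid -10.22047358750063 0.03015767050801731
[[-0.902  0.431 -0.001]
 [ 0.431  0.902 -0.002]
 [ 0.    -0.002 -1.   ]]
```

View pics/c2.png

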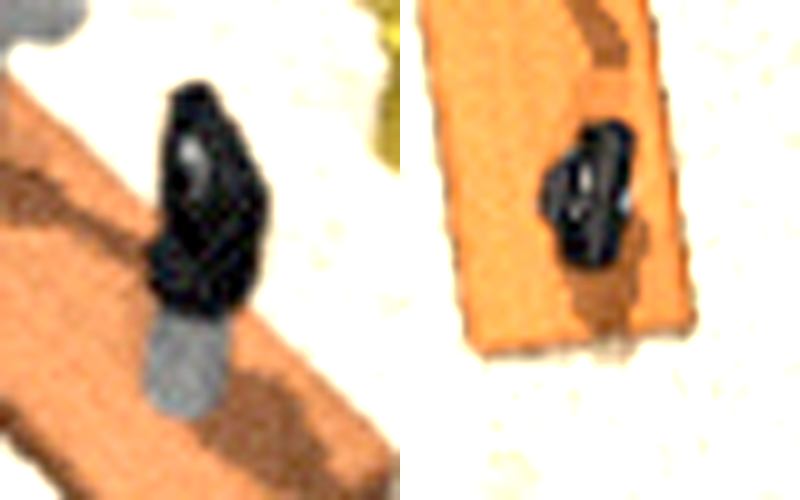

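The key head triangulates to z = 61 mm (62.5 expected) and its position matches the stand's near dowel at (0.490, -0.263). The lock is at (0.5126, -0.032, 0.085) with box yaw about 8°. The head lies along yaw about -10°, and no nib shows on the camera side, so it probably points away. I'll go there now.

```bash
cat >> h.py <<'E'
def plan(s,p,yaw,tilt=None):
    """scaled shift & turn from measured pose to TCP p, tool down with tool y at yaw deg"""
    M=R.from_quat(s['ee_rot']); y=np.radians(yaw); Y=np.array([np.cos(y),np.sin(y),0]); Z=np.array([0,0,-1.])
    T=R.from_matrix(np.c_[np.cross(Y,Z),Y,Z])
    return np.round(M.inv().apply(np.array(p)-s['tcp_pos'])/.25,4),np.round((M.inv()*T).as_rotvec()/.5,4)
def show(s):
    M=R.from_quat(s['ee_rot']).as_matrix()
    print('t',s['time_s'],'p',s['tcp_pos'].round(4),'yaw_y',np.degrees(np.arctan2(M[1,1],M[0,1])).round(2),'z',M[:,2].round(4),'q',s['joint_pos'].round(2),'F',s['wrist_force'].round(1),'M',s['moment'].round(2),'w',round(s['grip_width'],3),'ff',s['finger_force'])
E
python3 -m crank '[[-0.15,-0.17,0.02,0,0,0,1],[-0.25,-0.29,0.04,0,0,0,1],[-0.35,-0.4,0.06,0,0,0,1],[-0.45,-0.52,0.08,0,0,0,1],[-0.55,-0.64,0.1,0,0,0,1],[-0.65,-0.75,0.1,0,0,0,1],[-0.74,-0.87,0.1,0,0,0,1],[-0.74,-0.87,0.1,0,0,0,1]]'
python3 -m crank '[[-0.1,-0.12,0,0,0,0,1],[-0.2,-0.24,0,0,0,0,1],[-0.3,-0.36,0,0,0,0,1],[-0.4,-0.48,0,0,0,0,1],[-0.5,-0.6,0,0,0,0,1],[-0.6,-0.7,0,0,0,0,1],[-0.74,-0.87,0,0,0,0,1],[-0.74,-0.87,0,0,0,0,1]]'
python3 - <<'E'
from workcell import monitor
from h import *
s=monitor.get_state();show(s);print(plan(s,[.4912,-.2637,.13],80))
E
```

```text
time_s: 0.77
tcp_pos: [0.3422, 0.2823, 0.2054]
ee_rot: [0.224, 0.975, -0.002, -0.0]
wrist_force: [0.6, -0.4, 0.2]
grip_width: 1.001
finger_force: 0.0
time_s: 1.43
tcp_pos: [0.4172, 0.0081, 0.2065]
ee_rot: [0.223, 0.975, -0.001, 0.001]
wrist_force: [0.4, 0.0, -0.5]
grip_width: 0.995
finger_force: 0.0
t 1.4333 p [0.4172 0.0081 0.2065] yaw_y 64.22 z [ 0.0015 -0.0019 -1.    ] q [-0.13 -0.08 -0.48  1.17 -0.    0.32] F [ 0.4  0.  -0.5] M [ 0.01 -0.02 -0.  ] w 0.995 ff 0.0
(array([-0.7387, -0.8498,  0.3084]), array([-0.0027,  0.0041, -0.5509]))
```

```bash

python3 -m crank '[[-0.1,-0.12,0,0,0,-0.1,1],[-0.2,-0.24,0,0,0,-0.2,1],[-0.3,-0.36,0,0,0,-0.3,0.6],[-0.4,-0.48,0,0,0,-0.4,0.2],[-0.5,-0.6,0.06,0,0,-0.5,0],[-0.6,-0.72,0.12,0,0,-0.551,0],[-0.7,-0.8,0.2,0,0,-0.551,0],[-0.739,-0.85,0.3,0,0,-0.551,0],[-0.739,-0.85,0.308,0,0,-0.551,0],[-0.739,-0.85,0.308,0,0,-0.551,0]]'
python3 - <<'E'
from workcell import monitor,viewer
from h import *
s=monitor.get_state();show(s);print(plan(s,[.4912,-.2637,.0515],80))
snap(viewer,'scene','s1');snap(viewer,'top','t1')
f=lambda n,u0,v0,u1,v1,s:cv2.resize(load(n)['img'][v0:v1,u0:u1],None,fx=s,fy=s,interpolation=cv2.INTER_CUBIC)
cv2.imwrite('pics/c3.png',cv2.convertScaleAbs(np.hstack([f('s1',310,140,410,265,4),f('t1',285,190,385,315,4)]),alpha=1.8))
E
```

```text
time_s: 2.27
tcp_pos: [0.4894, -0.2588, 0.1268]
ee_rot: [0.086, 0.996, 0.002, -0.002]
wrist_force: [-0.5, 0.3, -0.7]
grip_width: 0.498
finger_force: 0.0
t 2.2667 p [ 0.4894 -0.2588  0.1268] yaw_y 80.17 z [-0.0044  0.0036 -1.    ] q [-0.6   0.23 -0.32  1.03  0.   -0.43] F [-0.5  0.3 -0.7] M [-0.01  0.05 -0.03] w 0.498 ff 0.0
(array([-0.0121, -0.019 ,  0.3012]), array([ 0.0056, -0.01  ,  0.006 ]))
```

View pics/c3.png

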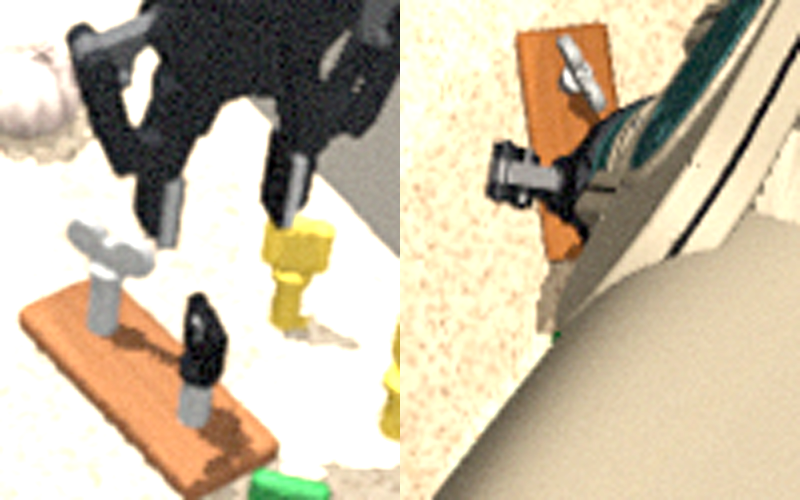

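The half-open fingers hover above the key with the head between them, and the key tube shows no nib on the near side. I'll descend.

```bash

python3 -m crank '[[-0.012,-0.019,0.05,0,0,0,0],[-0.012,-0.019,0.1,0,0,0,0],[-0.012,-0.019,0.15,0,0,0,0],[-0.012,-0.019,0.2,0,0,0,0],[-0.012,-0.019,0.25,0,0,0,0],[-0.012,-0.019,0.28,0,0,0,0],[-0.012,-0.019,0.3,0,0,0,0],[-0.012,-0.019,0.3,0,0,0,0],[-0.012,-0.019,0.3,0,0,0,0],[-0.012,-0.019,0.3,0,0,0,0]]'
python3 - <<'E'
from workcell import monitor,viewer
from h import *
s=monitor.get_state();show(s);print(plan(s,[.4912,-.2637,.0515],80))
E
```

```text
time_s: 3.2
tcp_pos: [0.4937, -0.265, 0.0552]
ee_rot: [0.085, 0.996, -0.0, 0.001]
wrist_force: [-0.3, 1.2, -0.3]
grip_width: 0.498
finger_force: 0.0
t 3.2 p [ 0.4937 -0.265   0.0552] yaw_y 80.26 z [ 0.0014 -0.001  -1.    ] q [-0.61  0.32 -0.38  0.88 -0.   -0.44] F [-0.3  1.2 -0.3] M [ 0.04 -0.   -0.  ] w 0.498 ff 0.0
(array([0.0107, 0.0035, 0.0147]), array([-0.0014,  0.003 ,  0.009 ]))
```

```bash

python3 -m crank '[[0.011,0.004,0.015,0,0,0,0],[0.011,0.004,0.015,0,0,0,0],[0.011,0.004,0.015,0,0,0,-0.5],[0.011,0.004,0.015,0,0,0,-0.6],[0.011,0.004,0.015,0,0,0,-0.7],[0.011,0.004,0.015,0,0,0,-0.8],[0.011,0.004,0.015,0,0,0,-1],[0.011,0.004,0.015,0,0,0,-1],[0.011,0.004,0.015,0,0,0,-1],[0.011,0.004,0.015,0,0,0,-1]]'
python3 - <<'E'
from workcell import monitor,viewer
from h import *
s=monitor.get_state();show(s)
E
```

```text
time_s: 4.03
tcp_pos: [0.4906, -0.2634, 0.0508]
ee_rot: [0.085, 0.996, -0.0, 0.0]
wrist_force: [-0.7, 0.2, 2.6]
grip_width: 0.105
finger_force: 58.6
t 4.0333 p [ 0.4906 -0.2634  0.0508] yaw_y 80.24 z [ 3.e-04 -3.e-04 -1.e+00] q [-0.61  0.32 -0.39  0.87 -0.   -0.44] F [-0.7  0.2  2.6] M [ 0.03  0.12 -0.04] w 0.105 ff 58.597667813301086
```

Gripped: the opening is about 9–10 mm, with negligible side force. Next I lift and check the nib.

```bash

python3 -m crank '[[0,0,-0.04,0,0,0,-1],[0,0,-0.1,0,0,0,-1],[0,0,-0.18,0,0,0,-1],[0,0,-0.26,0,0,0,-1],[0,0,-0.34,0,0,0,-1],[0,0,-0.42,0,0,0,-1],[0,0,-0.48,0,0,0,-1],[0,0,-0.48,0,0,0,-1],[0,0,-0.48,0,0,0,-1]]'
python3 - <<'E'
from workcell import monitor,viewer
from h import *
s=monitor.get_state();show(s);print(plan(s,[.5126,-.0325,.175],98))
snap(viewer,'scene','s2');snap(viewer,'top','t2')
p=s['tcp_pos']; u,v=proj('s2',p+[0,0,-.02]).astype(int);print(u,v)
f=lambda n,u0,v0,u1,v1,s:cv2.resize(load(n)['img'][v0:v1,u0:u1],None,fx=s,fy=s,interpolation=cv2.INTER_CUBIC)
cv2.imwrite('pics/c4.png',cv2.convertScaleAbs(f('s2',u-30,v-35,u+30,v+25,9),alpha=2))
E
```

```text
time_s: 4.78
tcp_pos: [0.491, -0.2636, 0.1715]
ee_rot: [0.085, 0.996, -0.001, 0.001]
wrist_force: [-0.5, -0.4, -1.4]
grip_width: 0.105
finger_force: 59.0
t 4.7833 p [ 0.491  -0.2636  0.1715] yaw_y 80.24 z [ 0.0018 -0.0013 -1.    ] q [-0.61  0.19 -0.26  1.11 -0.   -0.44] F [-0.5 -0.4 -1.4] M [-0.02  0.03 -0.01] w 0.105 ff 58.981239795684814
(array([ 0.0715,  0.9257, -0.0149]), array([-0.0025,  0.0037, -0.6198]))
368 182
```

View pics/c4.png

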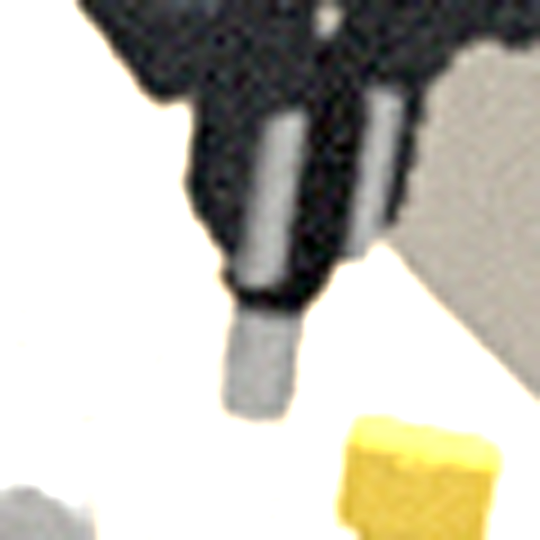

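No nib is visible here, so it points away or straight at the camera. I'll twist the key on the way to settle it.

```bash

python3 -m crank '[[0,0.08,0,0,0,-0.2,-1],[0,0.18,0,0,0,-0.4,-1],[0,0.28,0,0,0,-0.6,-1],[0,0.4,0,0,0,-0.8,-1],[0,0.5,0,0,0,-1,-1],[0,0.5,0,0,0,-1,-1],[0,0.5,0,0,0,-1,-1]]'
python3 -m crank '[[0,0,0,0,0,-0.2,-1],[0,0,0,0,0,-0.4,-1],[0,0,0,0,0,-0.6,-1],[0,0,0,0,0,-0.8,-1],[0,0,0,0,0,-1,-1],[0,0,0,0,0,-1,-1],[0,0,0,0,0,-1,-1]]'
python3 - <<'E'
from workcell import monitor,viewer
from h import *
s=monitor.get_state();show(s);print(plan(s,[.5126,-.0325,.175],98))
snap(viewer,'scene','s3')
p=s['tcp_pos']; u,v=proj('s3',p+[0,0,-.02]).astype(int);print(u,v)
f=lambda n,u0,v0,u1,v1,s:cv2.resize(load(n)['img'][v0:v1,u0:u1],None,fx=s,fy=s,interpolation=cv2.INTER_CUBIC)
cv2.imwrite('pics/c5.png',cv2.convertScaleAbs(f('s3',u-30,v-35,u+30,v+25,9),alpha=1.6))
E
```

```text
time_s: 5.47
tcp_pos: [0.5105, -0.1386, 0.1689]
ee_rot: [-0.165, 0.986, 0.001, -0.001]
wrist_force: [-0.1, -0.0, -0.7]
grip_width: 0.111
finger_force: 59.0
time_s: 6.05
tcp_pos: [0.5111, -0.1408, 0.1698]
ee_rot: [-0.401, 0.916, 0.0, -0.001]
wrist_force: [-0.9, -0.3, 0.5]
grip_width: 0.103
finger_force: 59.0
t 6.05 p [ 0.5111 -0.1408  0.1698] yaw_y 137.28 z [-1.2e-03  2.0e-04 -1.0e+00] q [-0.39  0.15 -0.32  1.1  -0.   -1.22] F [-0.9 -0.3  0.5] M [-0.    0.02  0.04] w 0.103 ff 59.011720418930054
(array([-0.3224,  0.2896, -0.0207]), array([ 0.0015, -0.0021,  1.3712]))
291 197
```

View pics/c5.png

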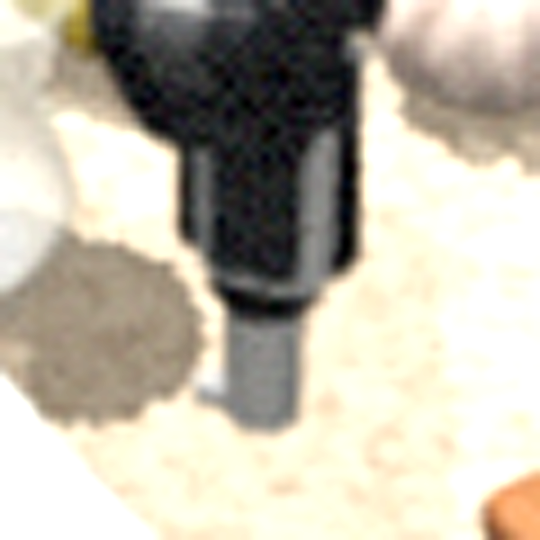

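The nib shows on the left (+y) side at crop (210,390), so key +x is at yaw 47° now, as assumed. I'll move over the lock with key yaw 8°.

```bash

python3 -m crank '[[-0.06,0.06,0,0,0,0.2,-1],[-0.14,0.13,0,0,0,0.4,-1],[-0.22,0.2,0,0,0,0.6,-1],[-0.28,0.26,0,0,0,0.8,-1],[-0.322,0.29,0,0,0,0.9,-1],[-0.322,0.29,0,0,0,0.9,-1],[-0.322,0.29,0,0,0,0.9,-1]]'
python3 -m crank '[[0,0,0.04,0,0,0.2,-1],[0,0,0.08,0,0,0.4,-1],[0,0,0.11,0,0,0.47,-1],[0,0,0.11,0,0,0.47,-1],[0,0,0.11,0,0,0.47,-1],[0,0,0.11,0,0,0.47,-1]]'
python3 - <<'E'
from workcell import monitor,viewer
from h import *
s=monitor.get_state();show(s);print(plan(s,[.5126,-.0325,.132],98))
snap(viewer,'scene','s4')
p=s['tcp_pos']; c=proj('s4',p+[0,0,-.037]);print(c, atz('scene0',(225.75,249.25),.085))
u,v=c.astype(int);print(u,v)
f=lambda n,u0,v0,u1,v1,s:cv2.resize(load(n)['img'][v0:v1,u0:u1],None,fx=s,fy=s,interpolation=cv2.INTER_CUBIC)
cv2.imwrite('pics/c6.png',cv2.convertScaleAbs(np.hstack([f('s4',u-20,v-25,u+20,v+25,10),f('scene0',205,225,245,275,10)]),alpha=1.3))
E
```

```text
time_s: 6.68
tcp_pos: [0.5124, -0.0316, 0.1704]
ee_rot: [-0.189, 0.982, -0.0, -0.0]
wrist_force: [-0.3, -0.8, -0.4]
grip_width: 0.103
finger_force: 59.0
time_s: 7.18
tcp_pos: [0.5129, -0.0325, 0.1434]
ee_rot: [-0.072, 0.997, -0.0, 0.0]
wrist_force: [-0.2, 0.7, 0.4]
grip_width: 0.105
finger_force: 59.0
t 7.1833 p [ 0.5129 -0.0325  0.1434] yaw_y 98.28 z [ 6.e-04 -3.e-04 -1.e+00] q [-0.19  0.15 -0.38  1.04 -0.   -0.33] F [-0.2  0.7  0.4] M [ 0.01 -0.01  0.02] w 0.105 ff 59.00376319885254
(array([0.0011, 0.0001, 0.0458]), array([-0.0008,  0.001 ,  0.0099]))
[225.68984976 239.09952342] [ 0.51260255 -0.03109505  0.085     ]
225 239
```

View pics/c6.png

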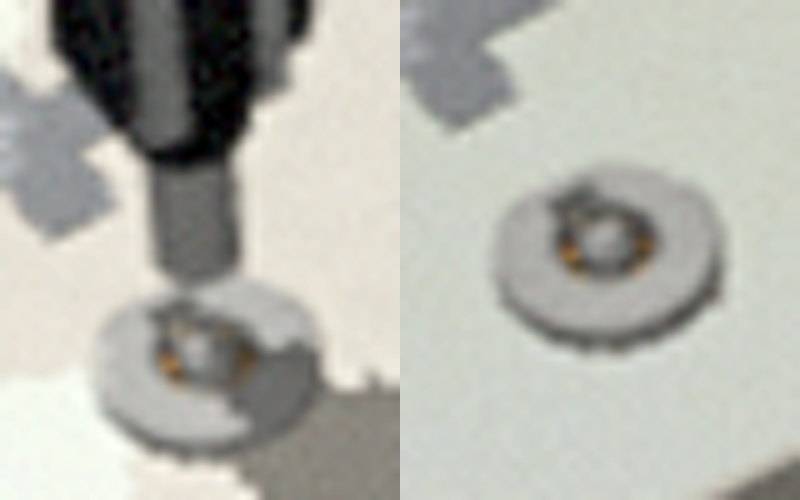

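The tube end's centre is at about (223.9,238.9) in full-image pixels and the collar face's centre at (225.4,249.0). I'll compare the two through the same camera.

```bash
python3 - <<'E'
from h import *
L=atz('s4',(225.4,249.0),.085);K=atz('s4',(223.9,238.9),.1064);print(L,K,L-K)
p=np.array([.5129,-.0325,.1064])
print('predict axis px along tube',proj('s4',p),proj('s4',p+[0,0,.02]),'lock',proj('s4',[.5129,-.0325,.085]))
for n,uv in(('top0',(223,229.75)),):print(atz(n,uv,.085))
# tube edges per row
g=cv2.cvtColor(load('s4')['img'],cv2.COLOR_BGR2GRAY)
print(g[230:250,212:236])
E
```

```text
[ 0.51330748 -0.03079777  0.085     ] [ 0.51441193 -0.03022532  0.1064    ] [-0.00110445 -0.00057244 -0.0214    ]
predict axis px along tube [225.69217537 239.10107923] [224.86485103 229.68539756] lock [226.54710008 248.83087742]
[ 0.51222041 -0.0325979   0.085     ]
[[114 122 151 170 181 179 163 112  49  32  29  20  34  42  48  58 125 167
  175 174 173 170 172 173]
 [111 114 115 149 172 180 171 131  74  66  64  63  69  78  77  70 118 161
  174 172 171 172 170 172]
 [113 114 117 131 162 176 169 140  78  75  87  84  85  79  75  70  98 154
  172 172 172 174 174 172]
 [113 112 110 127 154 175 176 146  79  77  83  82  80  84  74  67 101 151
  174 171 172 171 175 176]
 [115 112 115 118 141 169 179 150  85  74  83  83  84  80  75  70 104 153
  175 173 172 173 171 172]
 [112 108 126 141 162 174 177 151  91  76  84  82  79  82  74  70  96 151
  175 174 172 174 172 172]
 [116 128 154 177 177 178 179 154  98  77  81  86  80  80  80  66  83 147
  176 175 170 173 171 173]
 [156 174 177 176 176 175 178 160 105  78  83  77  80  82  78  70  75 147
  176 172 173 171 174 170]
 [177 178 176 175 176 17
[... 488 characters left out ...]
73 172 174 172 173 166 166 153 141 123 109 121 142 148 144 145 144
  142 142 146 151 160 170]
 [174 174 175 174 168 160 150 138 125 109  86  82  99 126 138 138 144 145
  145 143 140 134 136 156]
 [174 175 175 166 150 141 143 124  88  78  83  81  91 101 102 115 129 139
  145 142 141 141 138 137]
 [174 174 172 153 140 142 145 138 106  82  99  90  82  73  79  81  88 105
  130 144 143 145 143 135]
 [176 176 165 146 143 145 147 144 117  85 104 106 111 100  84  76  70  82
  108 143 146 140 132 131]
 [176 177 166 155 148 144 146 137 102  66  91 120 137 119  81  71  61  53
   77 113 134 114  90 103]
 [177 174 164 158 149 143 145 135  99  75  86 111 127 113  88  76  63  52
   56  77  81  77  76  78]]
```

```bash

python3 -m crank '[[0.004,0,0.02,0,0,0,-1],[0.004,0,0.045,0,0,0,-1],[0.004,0,0.06,0,0,0,-1],[0.004,0,0.068,0,0,0,-1],[0.004,0,0.074,0,0,0,-1],[0.004,0,0.08,0,0,0,-1],[0.004,0,0.086,0,0,0,-1],[0.004,0,0.086,0,0,0,-1],[0.004,0,0.086,0,0,0,-1]]'
python3 - <<'E'
from workcell import monitor
from h import *
show(monitor.get_state())
E
```

```text
time_s: 7.98
tcp_pos: [0.5118, -0.0319, 0.1218]
ee_rot: [-0.072, 0.997, -0.0, 0.0]
wrist_force: [0.2, -0.9, -0.2]
grip_width: 0.104
finger_force: 59.2
t 7.9833 p [ 0.5118 -0.0319  0.1218] yaw_y 98.29 z [ 6.e-04 -2.e-04 -1.e+00] q [-0.19  0.16 -0.41  0.99 -0.   -0.33] F [ 0.2 -0.9 -0.2] M [-0.09 -0.12  0.01] w 0.104 ff 59.17772591114044
```

The open end is already level with the face with no force, so the tube is over the post. I'll continue down.

```bash

python3 -m crank '[[0,0,0.004,0,0,0,-1],[0,0,0.008,0,0,0,-1],[0,0,0.012,0,0,0,-1],[0,0,0.012,0,0,0,-1],[0,0,0.012,0,0,0,-1]]'
python3 - <<'E'
from workcell import monitor
from h import *
show(monitor.get_state())
E
python3 -m crank '[[0,0,0.004,0,0,0,-1],[0,0,0.008,0,0,0,-1],[0,0,0.01,0,0,0,-1],[0,0,0.01,0,0,0,-1],[0,0,0.01,0,0,0,-1]]'
python3 - <<'E'
from workcell import monitor
from h import *
show(monitor.get_state())
E
```

```text
time_s: 8.4
tcp_pos: [0.512, -0.0321, 0.1188]
ee_rot: [-0.072, 0.997, -0.0, 0.001]
wrist_force: [1.6, 0.1, 0.2]
grip_width: 0.103
finger_force: 59.1
t 8.4 p [ 0.512  -0.0321  0.1188] yaw_y 98.29 z [ 1.1e-03 -5.0e-04 -1.0e+00] q [-0.19  0.17 -0.42  0.99 -0.   -0.33] F [1.6 0.1 0.2] M [-0.27 -0.38 -0.04] w 0.103 ff 59.089787006378174
time_s: 8.82
tcp_pos: [0.5121, -0.0321, 0.1168]
ee_rot: [-0.072, 0.997, -0.0, 0.001]
wrist_force: [0.3, -0.6, 5.3]
grip_width: 0.104
finger_force: 59.8
t 8.8167 p [ 0.5121 -0.0321  0.1168] yaw_y 98.29 z [ 1.3e-03 -5.0e-04 -1.0e+00] q [-0.19  0.17 -0.42  0.98 -0.   -0.33] F [ 0.3 -0.6  5.3] M [-0.2  -0.03 -0.04] w 0.104 ff 59.84355926513672
```

Resistance has risen to 5.3 N at 5 mm depth. Now I rock the key clockwise (+ about tool z) with light pressure.

```bash

python3 -m crank '[[0,0,0.002,0,0,0.08,-1],[0,0,0.004,0,0,0.16,-1],[0,0,0.005,0,0,0.24,-1],[0,0,0.007,0,0,0.26,-1],[0,0,0.009,0,0,0.26,-1],[0,0,0.009,0,0,0.22,-1],[0,0,0.009,0,0,0.24,-1]]'
python3 - <<'E'
from workcell import monitor
from h import *
show(monitor.get_state())
E
```

```text
time_s: 9.4
tcp_pos: [0.5123, -0.0318, 0.1151]
ee_rot: [-0.013, 1.0, 0.0, 0.001]
wrist_force: [0.1, -0.2, 6.7]
grip_width: 0.1
finger_force: 60.1
t 9.4 p [ 0.5123 -0.0318  0.1151] yaw_y 91.45 z [ 1.8e-03  1.0e-04 -1.0e+00] q [-0.19  0.17 -0.42  0.98  0.   -0.21] F [ 0.1 -0.2  6.7] M [-0.13  0.02 -0.03] w 0.1 ff 60.07614254951477
```

```bash

python3 -m crank '[[0,0,0.004,0,0,0,-1],[0,0,0.008,0,0,0,-1],[0,0,0.008,0,0,0,-1],[0,0,0.008,0,0,0,-1]]'
python3 - <<'E'
from workcell import monitor
from h import *
show(monitor.get_state())
E
python3 -m crank '[[0,0,0.004,0,0,0,-1],[0,0,0.008,0,0,0,-1],[0,0,0.008,0,0,0,-1],[0,0,0.008,0,0,0,-1]]'
python3 - <<'E'
from workcell import monitor
from h import *
show(monitor.get_state())
E
```

```text
time_s: 9.73
tcp_pos: [0.5123, -0.0319, 0.1128]
ee_rot: [-0.012, 1.0, -0.0, 0.001]
wrist_force: [-0.1, -0.3, 6.4]
grip_width: 0.107
finger_force: 60.1
t 9.7333 p [ 0.5123 -0.0319  0.1128] yaw_y 91.42 z [ 1.7e-03 -2.0e-04 -1.0e+00] q [-0.19  0.17 -0.42  0.97  0.   -0.21] F [-0.1 -0.3  6.4] M [-0.14 -0.05  0.02] w 0.107 ff 60.09145259857178
time_s: 10.07
tcp_pos: [0.5123, -0.032, 0.1109]
ee_rot: [-0.012, 1.0, -0.0, 0.001]
wrist_force: [-0.8, 0.2, 5.4]
grip_width: 0.105
finger_force: 60.1
t 10.0667 p [ 0.5123 -0.032   0.1109] yaw_y 91.42 z [ 1.8e-03 -2.0e-04 -1.0e+00] q [-0.19  0.18 -0.42  0.97  0.   -0.21] F [-0.8  0.2  5.4] M [-0.1  -0.01 -0.03] w 0.105 ff 60.12169539928436
```

```bash

python3 -m crank '[[0,0,0.003,0,0,0,-1],[0,0,0.005,0,0,0,-1],[0,0,0.005,0,0,0,-1],[0,0,0.005,0,0,0,-1]]'
python3 - <<'E'
from workcell import monitor
from h import *
show(monitor.get_state())
E
python3 -m crank '[[0,0,0.003,0,0,0,-1],[0,0,0.005,0,0,0,-1],[0,0,0.005,0,0,0,-1],[0,0,0.005,0,0,0,-1]]'
python3 - <<'E'
from workcell import monitor,viewer
from h import *
show(monitor.get_state())
snap(viewer,'scene','s5')
f=lambda n,u0,v0,u1,v1,s:cv2.resize(load(n)['img'][v0:v1,u0:u1],None,fx=s,fy=s,interpolation=cv2.INTER_CUBIC)
cv2.imwrite('pics/c7.png',cv2.convertScaleAbs(f('s5',195,205,255,270,9),alpha=1.4))
E
```

```text
time_s: 10.4
tcp_pos: [0.5123, -0.032, 0.1098]
ee_rot: [-0.012, 1.0, -0.0, 0.001]
wrist_force: [-0.9, -0.9, 7.5]
grip_width: 0.107
finger_force: 60.2
t 10.4 p [ 0.5123 -0.032   0.1098] yaw_y 91.42 z [ 1.8e-03 -3.0e-04 -1.0e+00] q [-0.19  0.18 -0.43  0.97  0.   -0.21] F [-0.9 -0.9  7.5] M [-0.09  0.11  0.01] w 0.107 ff 60.158894062042236
time_s: 10.73
tcp_pos: [0.5124, -0.032, 0.1093]
ee_rot: [-0.012, 1.0, -0.0, 0.001]
wrist_force: [-1.6, -0.2, 11.8]
grip_width: 0.106
finger_force: 61.1
t 10.7333 p [ 0.5124 -0.032   0.1093] yaw_y 91.42 z [ 2.e-03 -3.e-04 -1.e+00] q [-0.19  0.18 -0.43  0.96  0.   -0.21] F [-1.6 -0.2 11.8] M [-0.01  0.44 -0.04] w 0.106 ff 61.14880084991455
```

View pics/c7.png

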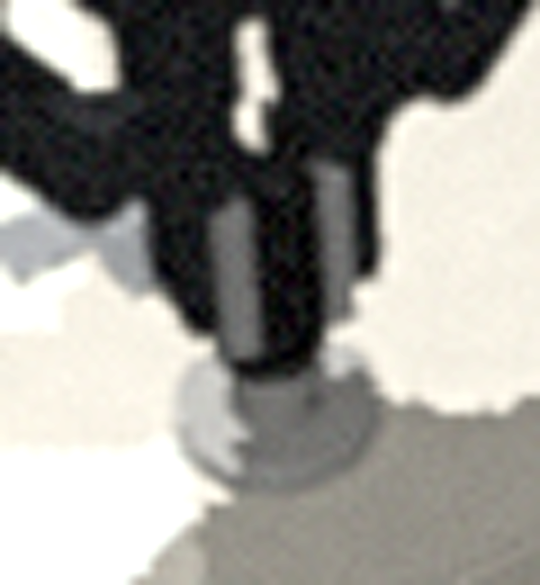

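The collar is flush round the tube and the force is up to 12 N with little motion, so the key is fully home, about 12 mm down. Now I turn it clockwise in stages.

```bash

python3 -m crank '[[0,0,-0.002,0,0,0.12,-1],[0,0,-0.002,0,0,0.26,-1],[0,0,-0.002,0,0,0.4,-1],[0,0,-0.002,0,0,0.54,-1],[0,0,-0.002,0,0,0.68,-1],[0,0,-0.002,0,0,0.82,-1],[0,0,-0.002,0,0,0.96,-1],[0,0,-0.002,0,0,0.96,-1],[0,0,-0.002,0,0,0.96,-1]]'
python3 - <<'E'
from workcell import monitor
from h import *
show(monitor.get_state())
E
```

```text
time_s: 11.53
tcp_pos: [0.5128, -0.0311, 0.1094]
ee_rot: [0.225, 0.974, 0.001, 0.001]
wrist_force: [0.1, 1.7, 9.6]
grip_width: 0.103
finger_force: 60.5
t 11.5333 p [ 0.5128 -0.0311  0.1094] yaw_y 63.94 z [ 0.0028  0.0019 -1.    ] q [-0.19  0.18 -0.43  0.96  0.    0.27] F [0.1 1.7 9.6] M [0.44 0.09 0.08] w 0.103 ff 60.46459078788757
```

```bash

python3 -m crank '[[0,0,0,0,0,0.12,-1],[0,0,0,0,0,0.26,-1],[0,0,0,0,0,0.4,-1],[0,0,0,0,0,0.54,-1],[0,0,0,0,0,0.68,-1],[0,0,0,0,0,0.82,-1],[0,0,0,0,0,0.96,-1],[0,0,0,0,0,0.96,-1],[0,0,0,0,0,0.96,-1]]'
python3 - <<'E'
from workcell import monitor
from h import *
show(monitor.get_state())
E
python3 -m crank '[[0,0,0,0,0,0.12,-1],[0,0,0,0,0,0.26,-1],[0,0,0,0,0,0.4,-1],[0,0,0,0,0,0.54,-1],[0,0,0,0,0,0.68,-1],[0,0,0,0,0,0.82,-1],[0,0,0,0,0,0.9,-1],[0,0,0,0,0,0.9,-1],[0,0,0,0,0,0.9,-1]]'
python3 - <<'E'
from workcell import monitor
from h import *
show(monitor.get_state())
E
```

```text
time_s: 12.28
tcp_pos: [0.5135, -0.0305, 0.1095]
ee_rot: [0.45, 0.893, 0.003, 0.001]
wrist_force: [1.4, 3.4, 7.5]
grip_width: 0.103
finger_force: 60.2
t 12.2833 p [ 0.5135 -0.0305  0.1095] yaw_y 36.46 z [ 0.0045  0.0036 -1.    ] q [-0.19  0.18 -0.43  0.96  0.    0.75] F [1.4 3.4 7.5] M [ 0.84 -0.37  0.02] w 0.103 ff 60.22663414478302
time_s: 13.03
tcp_pos: [0.5145, -0.0303, 0.1095]
ee_rot: [0.638, 0.77, 0.004, 0.001]
wrist_force: [3.2, 4.2, 6.2]
grip_width: 0.102
finger_force: 59.9
t 13.0333 p [ 0.5145 -0.0303  0.1095] yaw_y 10.69 z [ 0.0065  0.0042 -1.    ] q [-0.19  0.18 -0.43  0.96  0.01  1.2 ] F [3.2 4.2 6.2] M [ 1.02 -0.85  0.08] w 0.102 ff 59.926135540008545
```

The key is turned about 88° and forces are low. Now I work out the lid arc: first take up the roughly 3 mm nib-to-collar play, then swing about the hinge.

```bash
cat > arc.py <<'E'
from workcell import monitor
from h import *
import sys
def arc(ths,lift=0.,byaw=7.9,lock=(.5122,-.0325)):
    s=monitor.get_state(); show(s)
    M=R.from_quat(s['ee_rot']); b=np.radians(byaw); bx=np.array([np.cos(b),np.sin(b),0]); by=np.array([-np.sin(b),np.cos(b),0])
    h=np.array([*lock,.076])+.115*bx; h[2]=.076
    p0=s['tcp_pos']-M.as_matrix()[:,2]*lift
    for t in ths:
        D=R.from_rotvec(by*t); p=h+D.apply(p0-h)
        print(t,(M.inv().apply(p-s['tcp_pos'])/.25).round(3),(M.inv()*D*M).as_rotvec().round(4)/.5)
E
python3 - <<'E'
from arc import *
arc([0,.05,.1,.15,.2,.25,.3],.003)
E
```

```text
t 13.0333 p [ 0.5145 -0.0303  0.1095] yaw_y 10.69 z [ 0.0065  0.0042 -1.    ] q [-0.19  0.18 -0.43  0.96  0.01  1.2 ] F [3.2 4.2 6.2] M [ 1.02 -0.85  0.08] w 0.102 ff 59.926135540008545
0 [-0.     0.    -0.012] [0. 0. 0.]
0.05 [-0.     0.008 -0.034] [0.0998 0.0048 0.0004]
0.1 [-0.001  0.017 -0.056] [0.1998 0.0098 0.0006]
0.15 [-0.001  0.027 -0.077] [0.2996 0.0146 0.001 ]
0.2 [-0.002  0.039 -0.098] [0.3996 0.0194 0.0014]
0.25 [-0.002  0.051 -0.118] [0.4994 0.0244 0.0016]
0.3 [-0.003  0.064 -0.138] [0.5992 0.0292 0.002 ]
```

```bash

python3 -m crank '[[0,0,-0.004,0,0,0.04,-1],[0,0,-0.008,0,0,0.08,-1],[0,0,-0.012,0,0,0.08,-1],[0,0,-0.012,0,0,0.08,-1],[0,0,-0.012,0,0,0.08,-1]]'
python3 - <<'E'
from arc import *
show(monitor.get_state())
E
python3 -m crank '[[0,0.002,-0.006,0.025,0,0,-1],[0,0.004,-0.011,0.05,0.002,0,-1],[0,0.006,-0.017,0.075,0.004,0,-1],[0,0.008,-0.022,0.1,0.005,0,-1],[0,0.012,-0.033,0.15,0.007,0,-1],[0,0.017,-0.044,0.2,0.01,0,-1],[0,0.017,-0.044,0.2,0.01,0,-1],[0,0.017,-0.044,0.2,0.01,0,-1]]'
python3 - <<'E'
from arc import *
arc([.05,.1,.15,.2])
E
```

```text
time_s: 13.45
tcp_pos: [0.5145, -0.0303, 0.1118]
ee_rot: [0.653, 0.757, 0.004, 0.001]
wrist_force: [5.2, 3.7, 0.7]
grip_width: 0.105
finger_force: 59.4
t 13.45 p [ 0.5145 -0.0303  0.1118] yaw_y 8.4 z [ 0.0064  0.0043 -1.    ] q [-0.19  0.18 -0.42  0.97  0.01  1.24] F [5.2 3.7 0.7] M [ 0.94 -1.21  0.06] w 0.105 ff 59.4403338432312
time_s: 14.12
tcp_pos: [0.5189, -0.03, 0.1215]
ee_rot: [0.653, 0.756, -0.033, -0.034]
wrist_force: [6.5, 2.8, -4.7]
grip_width: 0.102
finger_force: 58.9
t 14.1167 p [ 0.5189 -0.03    0.1215] yaw_y 8.41 z [-0.0938 -0.0061 -0.9956] q [-0.17  0.24 -0.32  1.1  -0.02  1.26] F [ 6.5  2.8 -4.7] M [ 0.61 -1.9   0.01] w 0.102 ff 58.87472748756409
0.05 [ 0.     0.008 -0.022] [0.1    0.0008 0.0006]
0.1 [ 0.     0.016 -0.044] [0.2    0.0018 0.0014]
0.15 [ 0.     0.026 -0.065] [0.3    0.0026 0.002 ]
0.2 [ 0.     0.037 -0.086] [0.4    0.0036 0.0028]
```

```bash

python3 -m crank '[[0,0.006,-0.011,0.05,0,0,-1],[0,0.011,-0.022,0.1,0,0,-1],[0,0.014,-0.033,0.15,0,0,-1],[0,0.019,-0.044,0.2,0,0,-1],[0,0.024,-0.055,0.25,0,0,-1],[0,0.029,-0.065,0.3,0,0,-1],[0,0.029,-0.065,0.3,0,0,-1],[0,0.029,-0.065,0.3,0,0,-1]]'
python3 - <<'E'
from arc import *
arc([.02,.04,.05,.07])
snap(viewer:=__import__('workcell').viewer,'scene','s6')
E
```

```text
time_s: 14.78
tcp_pos: [0.5265, -0.0288, 0.1361]
ee_rot: [0.649, 0.751, -0.09, -0.083]
wrist_force: [5.2, 2.9, -5.2]
grip_width: 0.106
finger_force: 59.2
t 14.7833 p [ 0.5265 -0.0288  0.1361] yaw_y 8.45 z [-0.2419 -0.0279 -0.9699] q [-0.14  0.34 -0.17  1.3  -0.06  1.29] F [ 5.2  2.9 -5.2] M [ 0.75 -1.96 -0.07] w 0.106 ff 59.168686866760254
0.02 [ 0.     0.003 -0.009] [0.04   0.0004 0.0002]
0.04 [ 0.     0.006 -0.018] [0.08   0.0008 0.0004]
0.05 [ 0.     0.007 -0.022] [0.1    0.001  0.0006]
0.07 [ 0.     0.011 -0.031] [0.14   0.0012 0.0008]
```

View pics/s6.png

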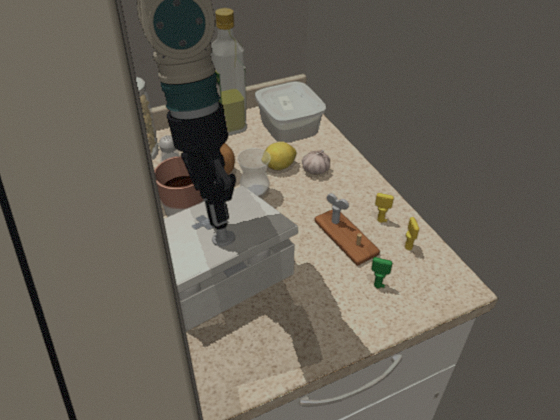

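The lid is up, with its front-right corner at about (296,233), and the gripper is clear of the mug and glass. I'll check the lid angle from that corner and the collar.

```bash
python3 - <<'E'
from h import *
b=np.radians(7.9);bx=np.array([np.cos(b),np.sin(b),0]);by=np.array([-np.sin(b),np.cos(b),0])
h=np.array([.5122,-.0325,0])+.115*bx;h[2]=.076
for t in(0,.15,.2,.25,.3):
    D=R.from_rotvec(by*t);print(t,'corner',proj('s6',h+D.apply(-.162*bx-.103*by+[0,0,.004])).round(1),'lock',proj('s6',h+D.apply(-.115*bx+[0,0,.009])).round(1))
a,c=load('scene0')['img'],load('s6')['img']
for n,i in(('shut',a),('now',c)):print(n,cv2.cvtColor(i,cv2.COLOR_BGR2GRAY)[222:258,288:302:2].tolist())
E
```

```text
0 corner [299.9 243.5] lock [226.7 249.1]
0.15 corner [299.5 231.7] lock [225.2 240.3]
0.2 corner [299.1 227.4] lock [224.5 237.2]
0.25 corner [298.5 223. ] lock [223.7 233.9]
0.3 corner [297.7 218.4] lock [222.8 230.5]
shut [[142, 147, 141, 141, 144, 148, 142], [146, 149, 141, 139, 132, 138, 142], [136, 146, 142, 146, 147, 142, 139], [140, 144, 146, 150, 142, 141, 141], [143, 144, 141, 143, 139, 147, 150], [141, 142, 140, 145, 147, 151, 146], [151, 143, 139, 142, 144, 146, 144], [148, 140, 134, 134, 149, 149, 147], [136, 131, 135, 139, 144, 150, 144], [132, 137, 145, 145, 142, 152, 147], [148, 140, 148, 147, 145, 150, 150], [157, 138, 143, 140, 138, 150, 148], [158, 144, 132, 132, 136, 146, 146], [159, 157, 135, 129, 143, 151, 140], [158, 158, 148, 138, 145, 150, 137], [157, 158, 158, 136, 138, 148, 140], [158, 157, 159, 148, 135, 142, 135], [157, 156, 157, 156, 143, 145, 135], [159, 156, 157, 158, 147, 143, 142], [159, 159, 158, 158, 153, 132, 140], [159, 155, 157, 158, 156, 136, 139], [158, 155, 158, 153, 144, 127, 136], [156, 159, 152, 146, 115, 107, 129], [156, 152, 132, 115, 80
[... 1024 characters left out ...]
, 170, 167, 160, 164, 158], [93, 152, 173, 172, 171, 169, 157], [86, 137, 174, 172, 171, 169, 165], [86, 103, 166, 172, 168, 160, 165], [84, 88, 139, 170, 167, 165, 163], [87, 79, 101, 162, 169, 166, 157], [82, 82, 104, 135, 173, 170, 151], [83, 100, 121, 127, 177, 170, 148], [98, 122, 99, 130, 174, 171, 159], [123, 105, 96, 129, 174, 174, 167], [103, 97, 101, 127, 176, 170, 169], [101, 97, 98, 127, 170, 165, 169], [100, 99, 98, 134, 172, 166, 165], [102, 98, 95, 149, 175, 160, 160], [100, 99, 99, 147, 174, 170, 157], [98, 99, 94, 148, 175, 176, 168], [100, 98, 97, 151, 174, 174, 170], [102, 101, 99, 148, 175, 169, 165], [102, 103, 96, 148, 175, 162, 161], [101, 103, 98, 147, 173, 166, 174]]
```

The corner has risen about 15 px, which gives a lid angle of about 0.20–0.22 rad. I need roughly 0.085 more.

```bash

python3 -m crank '[[0,0.003,-0.009,0.03,0,0,-1],[0,0.006,-0.018,0.07,0,0,-1],[0,0.009,-0.027,0.11,0,0,-1],[0,0.013,-0.037,0.16,0,0,-1],[0,0.013,-0.037,0.16,0,0,-1],[0,0.013,-0.037,0.16,0,0,-1],[0,0.013,-0.037,0.16,0,0,-1]]'
python3 - <<'E'
from arc import *
show(monitor.get_state())
snap(__import__('workcell').viewer,'scene','s7')
i=cv2.cvtColor(load('s7')['img'],cv2.COLOR_BGR2GRAY)
print(i[206:246,284:302:2])
E
```

```text
time_s: 15.42
tcp_pos: [0.5316, -0.0281, 0.144]
ee_rot: [0.645, 0.747, -0.12, -0.109]
wrist_force: [6.2, 2.5, -4.7]
grip_width: 0.106
finger_force: 59.3
t 15.4167 p [ 0.5316 -0.0281  0.144 ] yaw_y 8.46 z [-0.3176 -0.0391 -0.9474] q [-0.13  0.4  -0.09  1.4  -0.08  1.31] F [ 6.2  2.5 -4.7] M [ 0.79 -1.99 -0.04] w 0.106 ff 59.278244376182556
[[145 160 151 162 166 161 153 155 174]
 [160 167 153 170 172 161 148 156 171]
 [172 164 158 170 172 168 162 164 169]
 [172 169 162 165 170 170 165 164 168]
 [154 171 164 164 169 172 164 171 170]
 [120 165 168 167 173 171 164 172 169]
 [111 133 160 162 171 169 161 169 170]
 [113 115 130 159 169 162 161 172 169]
 [109 112 117 145 167 168 172 168 172]
 [112 113 109 123 143 164 171 167 166]
 [113 113 111 107 114 144 171 168 157]
 [113 112 109 111 109 120 167 171 152]
 [114 112 111 112 107 111 145 171 163]
 [109 110 111 108 108 118 139 169 168]
 [110 111 107 105 118 118 123 166 166]
 [113 106 104 119 117 114 117 170 167]
 [107 100 114 117 110 109 106 177 166]
 [101 120 112 108 113 109 102 168 165]
 [117 114 111 111 108 105 105 162 162]
 [115 107 109 111 106 105 103 152 166]
 [109 108 109 108 109 106 110 163 172]
 [111 110 108 106 106 107 135 177 169]
 [109 108 105 104 102 127 168 175 169]
 [107 108 105 102 129 161 174 173 169]
 [109 105 105 124 160 162 167 172 166]
 [107 115 127 162 170 171 164 174 171]
 [112 146 162 169 173 169 170 173 173]
 [121 177 166 166 168 159 158 171 171]
 [119 176 167 158 159 157 160 170 166]
 [ 98 153 173 168 161 150 166 173 164]
 [ 82 116 165 172 165 162 168 173 160]
 [ 84  92 155 172 171 166 163 171 160]
 [ 81  83 121 163 169 165 163 167 159]
 [ 88  84  91 148 171 171 170 170 159]
 [ 87  83  80 135 170 172 170 168 164]
 [ 81  80  86 106 166 167 168 159 164]
 [ 81  83  83  94 148 170 167 162 163]
 [ 82  82  80  85 116 158 169 165 155]
 [ 80  83  87  81 107 136 172 169 151]
 [ 81  84  82 104 121 131 176 169 149]]
```

```bash

python3 -m crank '[[0,0.002,-0.005,0.02,0,0,-1],[0,0.004,-0.011,0.05,0,0,-1],[0,0.004,-0.011,0.05,0,0,-1],[0,0.004,-0.011,0.05,0,0,-1],[0,0.004,-0.011,0.05,0,0,-1],[0,0.004,-0.011,0.05,0,0,-1]]'
python3 - <<'E'
from arc import *
show(monitor.get_state())
snap(__import__('workcell').viewer,'scene','s8')
i=cv2.cvtColor(load('s8')['img'],cv2.COLOR_BGR2GRAY)
print(i[208:234,290:300:2])
E
```

```text
time_s: 15.97
tcp_pos: [0.5332, -0.0278, 0.1463]
ee_rot: [0.644, 0.745, -0.129, -0.117]
wrist_force: [4.9, 2.4, -4.8]
grip_width: 0.109
finger_force: 59.3
t 15.9667 p [ 0.5332 -0.0278  0.1463] yaw_y 8.46 z [-0.3408 -0.0425 -0.9392] q [-0.13  0.42 -0.06  1.43 -0.09  1.31] F [ 4.9  2.4 -4.8] M [ 0.82 -1.98 -0.07] w 0.109 ff 59.28603529930115
[[169 171 166 163 165]
 [165 172 173 165 162]
 [165 173 170 163 170]
 [166 172 172 164 172]
 [145 173 168 161 171]
 [115 160 164 165 170]
 [110 122 161 171 170]
 [109 112 130 168 164]
 [109 108 111 153 170]
 [103 117 121 145 170]
 [105 124 114 144 169]
 [119 111 110 134 170]
 [112 112 113 120 166]
 [108 112 110 115 172]
 [109 109 109 107 173]
 [111 106 109 105 166]
 [107 105 105 131 163]
 [105 107 121 158 165]
 [106 125 158 164 170]
 [122 155 170 172 173]
 [151 167 166 168 173]
 [167 158 158 174 175]
 [155 158 161 166 174]
 [162 166 170 163 175]
 [167 171 170 167 174]
 [165 166 160 161 171]]
```

The lid corner has risen about 24.5 px, so the lid is at about 0.30 rad. Force and grip are steady, so I'm handing in.

```bash
python3 -c "
from workcell import job
print(job.finish_job())"
```

```text
the job is handed in; nothing more can be done
None
```

I opened the box and handed the job in at about 16 s: the key was pushed home and turned about 90° clockwise. It is still gripped and turned, holding the lid's front edge about 5 cm up (roughly 0.30 rad, estimated from the camera image).

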